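Clamp the lino block under the snap-hook hold-down bar

ROBOT

A 6-joint arm with a two-finger parallel gripper is mounted at the origin on the work surface. World frame = base frame: x ahead of the robot, y to its left, z up, the work surface at z = 0. Lengths are in m, angles in degrees, forces in N, time in s.
With the tool pointing down it reaches from about 0.325 to 0.85 m from the base axis. Payload 4.4 kg.
Tool frame: the origin (TCP) lies midway between the tips of the shut fingers; the grasp point (between the pads) lies 19 mm behind it; z points along the fingers, x is the direction in which the jaws open and shut, and the axes are right-handed (so a half turn about z gives the same grasp; the last joint's range is limited). The gripper opens to 94 mm and grips with 3 to 60 N. Pads are 16 mm wide; open, the fingers measure 119 mm over their backs; the gripper's body (75 mm by 177 mm) begins 78 mm behind the grasp point.
Start: joints at [58.356, 11.837, 88.321, -0, 79.842, -8.623], TCP at [0.225, 0.529, 0.205] pointing down, gripper open.
Joint ranges: [-156.59, 156.59], [-49.26, 127.26], [12.9, 141.05], [-63.56, 243.56], [4.71, 150.69], [-161.64, 161.64]. Speed limits (degrees/s): [159.86, 159.86, 180, 180, 180, 180].

INTERFACE

Orientations are given as [roll, pitch, yaw] about the fixed x, y, z axes, in that order (R = Rz(yaw) Ry(pitch) Rx(roll)).
In Python, from station import r gives the robot as it stands. The module is installed in compiled form; this text tells all that it offers.
- The arm moves only by the tool arm_command, never from a script. Its argument "plan" is a list of rows, each a list of 5 numbers: the opening, from 0 (shut) to 1 (fully open), then the shift along the world's x, y, z in mm, then the turn about the world's z in rad. A call has 1 to 12 rows; each row shifts and turns the commanded pose from where the row before left it; what a row does not reach is not made up. A row lasts 1/12 s, in which the tool goes at most 41.7 mm and 7.16 degrees, less where a joint would pass 70% of its speed; a pose out of reach is approached as far as the arm can. A call is refused whole if a number of a shift passes 41.7 or a number of a turn 0.125, either way. A call with a gripper value outside its range is refused whole. The fingers move at their own pace and stop on an object; the grip force is fixed at half the most. Time passes only in rows, so rows that do not move let the fingers close. It gives the time, the measured TCP pose, the force and the opening at its end, in the units of the state.
- r.get_obs(): the state, without advancing time (a new reading comes with each control period).
- r.snapshot(name): name is "scene" or "top" or "wrist"; returns the picture (480x640x3 uint8, red, green, blue); there is no depth.
- r.camera_model(name): a dict with "K" (3x3 intrinsics, pixels), "rvec" (rotation vector, rad) and "tvec" (3), from world to camera coordinates, as OpenCV has them; the wrist camera has in their place "hand_eye" (4x4, takes a point from camera to tool coordinates, whose origin is the TCP and whose axes are the tool frame's). Camera axes: x right, y down, z forward; pixel columns grow to the right and rows downward; lengths in m; the calibration is good to about 2 mm. A picture is of the moment at which its call begins: read the wrist's pose just before it. camera_model takes no time and is no camera call.
- r.finish_job(): hands the job in, once; it reports no verdict.
The state is a dict: "t": time; "qpos": joint angles; "joint_vel": joint speeds; "effort": joint torques, N m; "ee_pos": TCP position; "orientation": TCP orientation; "ft_force": force on the tool from outside, world axes, zero at the start; "wrist_torque": the same for the moment, N m; "finger_gap": finger opening in m.
Only numpy, scipy, OpenCV 4.12 (cv2) and the standard library are available. Lean on these libraries where they do the work, as an engineer would, in place of code of your own. Each camera call takes 0.05 s, during which the arm holds its last target. There are 200 camera calls.

TASK

Clamp the lino block in the plywood carving jig with the hold-down bar. The bar is parked on its stand with its tongue under the stand's black lip: raise the hook end first, tilting the bar so the tongue can be drawn out, then slip the tongue into the slot of the jig's black end block, lay the hook over the steel eye and push its end down until the brass gate has snapped shut under the eye. Leave the block where it lies and do not disturb the other things on the bench.

Things in the scene. Friction and masses are not known exactly. Their poses are not given: they have to be found in the camera images.
- bar: hold-down bar, 201 mm long, 0.24 kg: wooden beam 136 x 26 wide x 20 tall, blue ends. Origin at the beam's centre, half-way up (beam x = -64 to +72 mm); x along the bar to its hook, z up. Steel tongue at the -x end, steel snap hook at the +x end, a sprung foot 42 x 24 mm below its middle. Starts parked level on the stand. Grip the beam across its 26 mm near the middle
- tongue (a point): middle of the tongue's free end, on the bar at x = -94, z = -12 mm, axes as the bar's. The tongue is 20 wide and 4 thick, under the beam: it stands out 30 mm from the beam's end, its faces at z = -10 and -14
- mouth (a point): middle of the hook's mouth, on the line of the shut gate, on the bar at x = +90, z = -25 mm, axes as the bar's. The mouth opens down, 20 mm wide between spine (x = 73 to 80) and nose (x = 100 to 107), both 14 wide and reaching down to z = -36; free space above the gate up to z = +1
- thumb (a point): middle of the top of the hook's thumb plate (40 x 24 mm), on the bar at x = +90, z = +10 mm, axes as the bar's: the place to push down. The push takes about 30 mm of travel at 4 to 8 N from resting unlatched on the eye (plate about 95 mm above the table); the gate snaps shut with the plate about 66 mm above the table, firm stop at 62; let go, the bar springs back up against its gate, plate at 78
- gate (a joint): brass spring gate of the hook, hinged at the spine, 5 mm thick: 0 = shut (spans the mouth to the nose), grows as the eye pushes it up into the hook, to 1.45 rad; its spring shuts it again. It carries the resting bar's weight on the eye without opening
- foot (a joint): sprung rubber-soled foot under the bar's middle: 0 = fully out (sole at bar z = -39 mm), grows as it is pressed in, to 0.016 m; spring 4 N at 0, 10 N fully in. With the bar clamped it bears on the lino block and stands at about 0.005
- stand: fixed wooden stand, base 236 x 70 x 12 mm; origin on the table under the parked bar's centre (bar origin 60 mm above), x along the parked bar to its hook, z up. Black slotted end block at -x (see park); black rest post x = 52 to 66, top z = 50, with two cheeks 30 mm apart, 8 high, beside the beam; black front lip x = 113 to 119, top z = 40, beyond the hook's nose
- park (a point): middle of the opening of the stand's slot (stand x = -78, z = 54 mm): slot 30 wide, 16 high (z = 46 to 62), 20 deep towards -x, under a 7 mm thick lip. The parked tongue lies on its floor, 16 mm in: the lip stops a straight lift, the front lip a straight slide, so the hook end must come up first (0.2 rad is plenty; the slot allows about 0.5)
- jig: fixed plywood carving jig, board 236 x 160 x 12 mm; origin on the table under the clamped bar's centre, x from the black slotted end block to the steel eye, z up. Low wooden strips register the block. The clamped bar's origin comes to about x = 0, y = 0, z = 68 mm, its axes in line with the jig's
- pocket (a point): middle of the opening of the slot in the jig's end block (jig x = -78, z = 51 mm): 30 wide, 16 high (z = 43 to 59), 20 deep towards -x, under a 7 mm thick lip. The tongue goes in along -x, best with the bar tilted about 0.2 rad, hook end up; 16 mm deep brings the hook's mouth over the eye
- eye (a point): centre of the top bar of the jig's steel eye (jig x = 91, z = 49.5 mm): 8 mm round bar bent to an upright eye that stands across the jig's x, 52 mm wide, top at 53.5 mm, straight for 24 mm along the jig's y. With the bar clamped it lies inside the hook, on top of the shut gate
- block: lino block lying loose in the jig under where the bar goes, 110 x 130 x 22 mm, 0.32 kg, olive face with pale leaves; origin at the centre of its underside, 12 mm above the table (top at 34 mm)
- tin_blue: steel ink tin with a blue band, 72 mm wide, 52 mm tall (bystander; origin at the underside, about its middle)
- tin_red: steel ink tin with a red band, 72 mm wide, 52 mm tall (bystander; origin at the underside, about its middle)
- gouge_red: lino gouge with a red mushroom handle, 110 mm long, lying on the table (bystander; origin at the underside, about its middle)
- gouge_pale: lino gouge with a pale wooden mushroom handle, 110 mm long, lying on the table (bystander; origin at the underside, about its middle)
- brayer: ink roller lying on the table: black rubber roller 100 mm wide, wire frame, wooden handle, 200 mm long overall, 45 mm tall (bystander; origin at the underside, about its middle)
- baren: cream round hand press 104 mm across with a wooden bar handle on top, 73 mm tall (bystander; origin at the underside, about its middle)
- spare_block: second lino block, blue face, 90 x 120 x 22 mm, lying on the table (bystander; origin at the underside, about its middle)
Not all that is in view belongs to the job. Of the things that look like the bar, the smaller one is meant. What is shaped like the stand but green is not meant.

How it is judged (in metres and radians):
On the way, in this order (a step that is already met when the one before it is completed fails the run):
1. the hook end is raised and the bar tilted at least 0.12 rad (7 degrees) while its tongue is still in the stand's slot (angle between bar's own x axis and vertical below 1.45 rad and distance between tongue and park below 0.03 m and z of mouth in the frame of stand above 0.05 m), for 0.05 s.
2. the bar is drawn out, clear of the stand (distance between tongue and park above 0.06 m), for 0.1 s.
3. the tongue is at least 6 mm into the slot of the jig's end block (x of tongue in the frame of jig between -0.1 and -0.084 m and y of tongue in the frame of jig between -0.011 and 0.011 m and z of tongue in the frame of jig between 0.04 and 0.062 m), for 0.1 s.
At the end, for the whole second after the job is handed in: Tongue 6 mm or more into the jig's slot; the eye inside the hook (within 10 mm along the bar, 15 mm across) above the gate; gate shut (under 0.15 rad); foot pressed in over 2 mm; bar level within 0.12 rad, at rest; block within 10 mm of where it was (all of step 3 and x of eye in the frame of mouth between -0.01 and 0.01 m and y of eye in the frame of mouth between -0.015 and 0.015 m and z of eye in the frame of mouth between 0.003 and 0.025 m and value of joint gate below 0.15 rad and value of joint foot above 0.002 m and angle between bar's own z axis and vertical below 0.12 rad and distance of block from where it was at the start of the episode below 0.01 m and linear speed of bar below 0.02 m/s); the robot touches nothing.
It fails at once if one of the other things on the bench (tins, gouges, brayer, baren, spare block) is moved by more than 20 mm (distance of any of tin_blue, tin_red, gouge_red, gouge_pale, brayer, baren, spare_block from where it was at the start of the episode above 0.02 m).
It fails at once if the lino block is shoved more than 15 mm (distance of block from where it was at the start of the episode above 0.015 m).
It also fails if it takes over 58 s, if anything falls off the work surface, if the arm or the gripper's body presses on something with over 40 N, if the wrist force passes 120 N, or if a joint passes its speed limit or range.

## Working session

There is one attempt and no reset: what is moved stays moved. The work goes in short steps, Python scripts to look and compute and a tool call to move; the robot and the scene stay as the last step left them, time stands still between calls to the robot, and variables do not carry over. Pictures are saved under pics/ and viewed, about 8 in all and at most 12, crops included, and the job is handed in when it is done.

Besides the shell and the picture viewer there is one more tool, called after "Emit:" by a JSON object that holds its "method" and its "body", one argument or row to a line. arm_command: Moves the arm, as the interface text tells. Its arguments: {"type":"object","properties":{"plan":{"type":"array"}},"required":["plan"]}

```bash
mkdir -p pics; cat > h.py <<'E'
import numpy as np,cv2
from station import r
def cam(n):
    m=r.camera_model(n);K=np.array(m["K"])
    if "rvec" in m:
        R=cv2.Rodrigues(np.array(m["rvec"],float))[0];t=np.array(m["tvec"],float).ravel()
        return K,R,t
    from scipy.spatial.transform import Rotation as Ro
    o=r.get_obs();T=np.eye(4);T[:3,:3]=Ro.from_euler("xyz",o["orientation"],degrees=True).as_matrix();T[:3,3]=o["ee_pos"]
    X=np.linalg.inv(T@np.array(m["hand_eye"]));return K,X[:3,:3],X[:3,3]
def ray(c,uv,z):
    K,R,t=c;uv=np.atleast_2d(uv).astype(float);d=np.c_[uv,np.ones(len(uv))]@np.linalg.inv(K).T@R
    C=-R.T@t;return C+d*((z-C[2])/d[:,2])[:,None]
def proj(c,P):
    K,R,t=c;q=(np.atleast_2d(P)@R.T+t)@K.T;return q[:,:2]/q[:,2:]
def snap(n,f):
    im=r.snapshot(n)[:,:,::-1].copy();cv2.imwrite(f"pics/{f}.png",im);return im
E
python3 - <<'E'
from h import *
snap("top","top0");snap("scene","scene0")
o=r.get_obs();print(o["t"],o["orientation"],o["finger_gap"])
for n in("top","scene"):
    c=cam(n);print(n,-c[1].T@c[2],c[0][0,0])
E
```

```text
0.1 [-1.79984596e+02  1.14306130e-01  6.69788614e+01] 0.09415707128316515
top [0.37113584 0.0155105  1.13314443] 471.3561482957239
scene [ 1.15819273 -0.80985446  1.49843141] 588.6629959829019
```

View pics/top0.png

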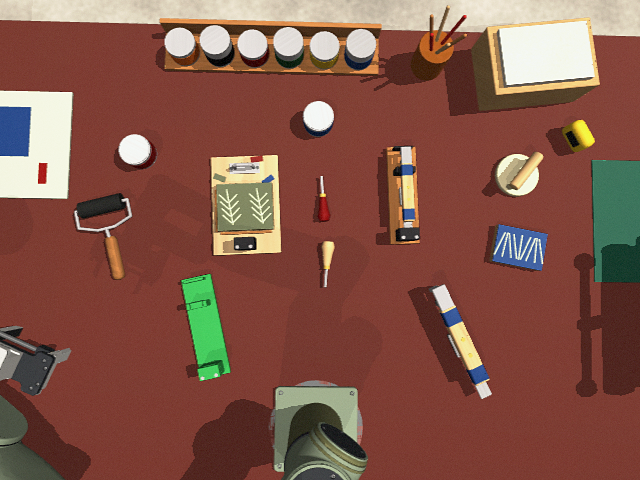

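View pics/scene0.png

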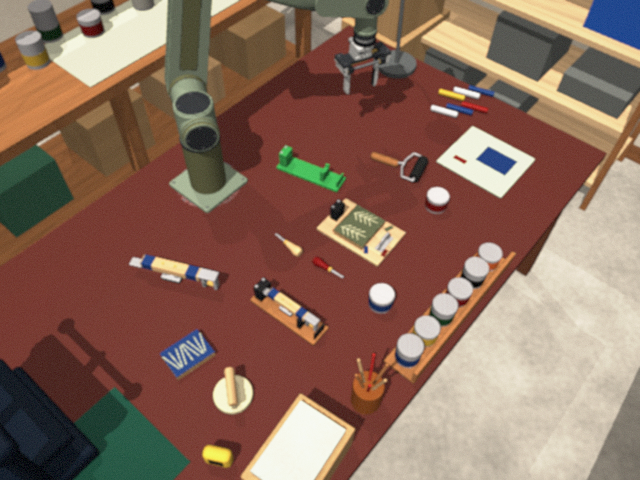

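Candidates: the bar on the wooden stand at (403,190) and a longer one lying on the table at (462,340). The smaller bar, parked on the wooden stand, fits. The green stand at (205,330) is the decoy. The jig is at (245,205), with its slot block at (244,243) and its eye at (243,168). I'll enlarge the crops to confirm.

```bash
python3 - <<'E'
from h import *
im=cv2.imread("pics/top0.png")
a=cv2.resize(im[140:260,365:445],None,fx=4.8,fy=4.8,interpolation=cv2.INTER_CUBIC)
b=cv2.resize(im[145:265,205:290],None,fx=4.8,fy=4.8,interpolation=cv2.INTER_CUBIC)
cv2.imwrite("pics/crop0.png",np.hstack([a,b]));print(a.shape,b.shape)
c=cam("top")
hsv=cv2.cvtColor(im,cv2.COLOR_BGR2HSV)
def rect(mask,box,z,name):
    m=np.zeros_like(mask);x0,y0,x1,y1=box;m[y0:y1,x0:x1]=mask[y0:y1,x0:x1]
    cs=cv2.findContours(m,cv2.RETR_EXTERNAL,cv2.CHAIN_APPROX_NONE)[0];k=max(cs,key=cv2.contourArea)
    P=ray(c,k[:,0],z)[:,:2]*1000;q=cv2.minAreaRect(P.astype(np.float32));print(name,np.round(q[0],1),np.round(q[1],1),round(q[2],1),cv2.contourArea(k))
H,S,V=cv2.split(hsv)
rect(((H>12)&(H<35)&(S<150)&(V>140)).astype(np.uint8)*255,(380,140,425,250),.07,"beam wood top")
rect(((H>100)&(H<130)&(S>100)).astype(np.uint8)*255,(380,140,425,185),.07,"blue hook end")
rect(((H>100)&(H<130)&(S>100)).astype(np.uint8)*255,(380,195,425,250),.07,"blue tongue end")
rect((V<60).astype(np.uint8)*255,(380,215,425,250),.069,"stand black")
rect((V<60).astype(np.uint8)*255,(225,230,265,255),.066,"jig black")
rect(((H>12)&(H<45)&(V>60)).astype(np.uint8)*255,(205,150,290,260),.012,"jig board")
rect(((H>25)&(H<45)&(V<150)&(V>60)).astype(np.uint8)*255,(205,170,290,240),.034,"block")
rect((((H>8)&(H<35)&(S>60)&(V>110))).astype(np.uint8)*255,(380,140,425,250),.012,"stand base")
E
```

```text
(576, 384, 3) (576, 408, 3)
beam wood top [ 548.5 -202.5] [76.7 25.9] 2.9 339.5
blue hook end [ 598.2 -197.2] [23.2 30.3] 1.1 107.0
blue tongue end [ 496.9 -204.2] [22.9 25.2] 1.0 93.0
stand black [ 451.2 -202.2] [27.4 52.6] 0.9 233.0
jig black [425.4 166.9] [27.2 47.5] 0.9 242.0
jig board [520.5 175.1] [235.3 161.4] 3.4 6373.0
block [513.1 173.3] [109.  128.9] 3.7 2012.0
stand base [ 550.4 -202. ] [234.5  71. ] 2.7 1789.5
```

View pics/crop0.png

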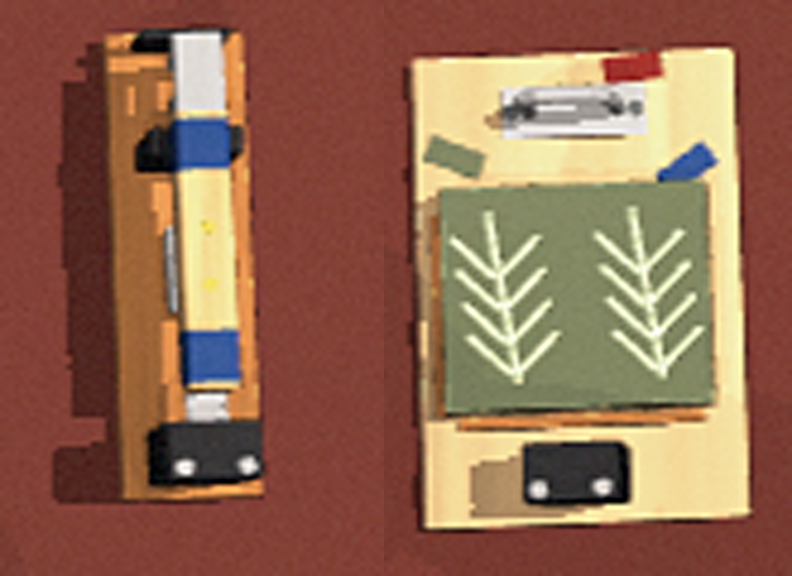

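The left crop confirms the smaller bar on the wooden stand: hook at the top, tongue in the black block at the bottom. The right crop shows the jig with its eye plate at the top and slot block at the bottom, both yawed about +3°. I'll move over the jig for a wrist view.

Emit:
{"method": "arm_command", "body": {
  "plan": [
    [1,23,-30,8,0.038],
    [1,23,-30,8,0.038],
    [1,23,-30,8,0.038],
    [1,23,-30,8,0.038],
    [1,23,-30,8,0.038],
    [1,23,-30,8,0.038],
    [1,23,-30,8,0.038],
    [1,23,-30,8,0.038],
    [1,23,-30,8,0.038],
    [1,23,-30,8,0.038],
    [1,23,-30,8,0.038],
    [1,23,-30,8,0.038]
  ]
}}

```text
t: 1.1
ee_pos: [0.5013, 0.1675, 0.3014]
orientation: [-180.0, -0.0, 93.2]
ft_force: [0.1, 0.5, 0.5]
finger_gap: 0.0939
```

```bash
python3 - <<'E'
from h import *
o=r.get_obs();print(o["t"],o["ee_pos"],o["orientation"],o["qpos"])
c=cam("wrist");print(-c[1].T@c[2],c[1][2]);np.savez("pics/wj.npz",*c)
snap("wrist","wj")
# predicted pixels of key points, rough jig pose
th=np.radians(3.4);Rz=np.array([[np.cos(th),-np.sin(th),0],[np.sin(th),np.cos(th),0],[0,0,1]]);O=np.array([.5205,.1751,0])
print(proj(c,O+np.array([[.091,0,.0535],[-.078,0,.066],[-.102,0,.066]])@Rz.T))
E
```

```text
1.1 [0.50134964 0.16745344 0.30140009] [-1.79956924e+02 -2.42222845e-03  9.32025394e+01] [ 9.07941773e+00  2.78584776e+00  8.71943444e+01  6.82011322e-03
  9.00624095e+01 -8.41231177e+01]
[0.43430327 0.16426694 0.48079335] [ 0.23994085  0.01363989 -0.97069168]
[[327.07472179 283.55568905]
 [327.06716106 154.33174506]
 [327.04498708 133.25616052]]
```

View pics/wj.png

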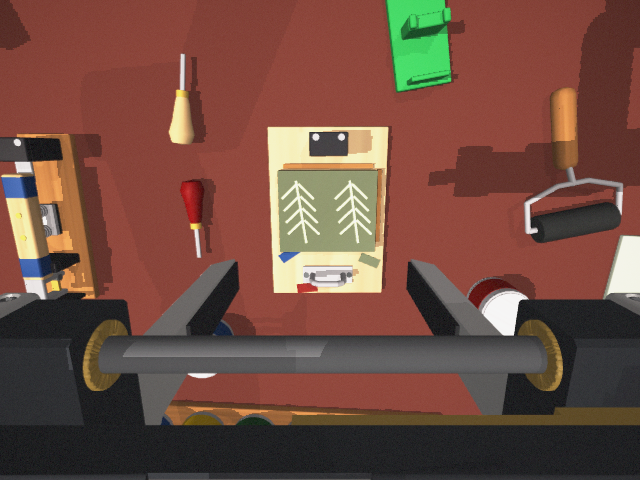

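The wrist view shows the jig centred at (328,210), its slot block at (328,143) and its eye at (327,275). That matches the predictions. I'll refine the jig pose from this view and then move over the stand.

```bash
cat >> h.py <<'E'
def rect(c,mask,box,z,name):
    m=np.zeros(mask.shape,np.uint8);x0,y0,x1,y1=box;m[y0:y1,x0:x1]=mask[y0:y1,x0:x1]*255
    k=max(cv2.findContours(m,cv2.RETR_EXTERNAL,cv2.CHAIN_APPROX_NONE)[0],key=cv2.contourArea)
    P=ray(c,k[:,0],z)[:,:2]*1000;q=cv2.minAreaRect(P.astype(np.float32))
    print(name,np.round(q[0],1),np.round(q[1],1),round(q[2],2),cv2.boundingRect(k))
E
python3 - <<'E'
from h import *
c=list(np.load("pics/wj.npz").values());im=cv2.imread("pics/wj.png")
H,S,V=cv2.split(cv2.cvtColor(im,cv2.COLOR_BGR2HSV))
rect(c,(H>12)&(H<45)&(V>80),(262,120,394,300),.012,"board")
rect(c,(V<85)&(S<90),(295,125,355,160),.066,"black top")
rect(c,(H>25)&(H<45)&(V<190)&(S>50),(265,160,390,260),.034,"block")
th=np.radians(3.4)
g=im[255:292,295:360];cv2.imwrite("pics/eye.png",cv2.resize(g,None,fx=8,fy=8,interpolation=cv2.INTER_CUBIC))
E
```

```text
board [524.7 176.2] [234.8 160.1] 3.14 (267, 126, 122, 167)
black top [430.2 171.5] [26.2 43.7] 3.15 (310, 132, 38, 24)
block [518.1 175.3] [107.9 129. ] 3.15 (278, 171, 100, 81)
```

Emit:
{"method": "arm_command", "body": {
  "plan": [
    [1,4,-31,0,0],
    [1,4,-31,0,0],
    [1,4,-31,0,0],
    [1,4,-31,0,0],
    [1,4,-31,0,0],
    [1,4,-31,0,0],
    [1,4,-31,0,0],
    [1,4,-31,0,0],
    [1,4,-31,0,0],
    [1,4,-31,0,0],
    [1,4,-31,0,0],
    [1,4,-31,0,0]
  ]
}}

```text
t: 2.15
ee_pos: [0.5486, -0.2039, 0.3008]
orientation: [-179.9, -0.0, 93.1]
ft_force: [0.1, 0.3, 0.4]
finger_gap: 0.0942
```

```bash
python3 - <<'E'
from h import *
o=r.get_obs();print(o["t"],o["ee_pos"],o["orientation"])
c=cam("wrist");np.savez("pics/ws.npz",*c)
im=snap("wrist","ws");cv2.imwrite("pics/eyews.png",np.vstack([cv2.resize(im[90:320,230:430],(522,600))]))
H,S,V=cv2.split(cv2.cvtColor(im,cv2.COLOR_BGR2HSV))
rect(c,(H>12)&(H<35)&(S<170)&(V>140),(280,120,400,300),.07,"beam wood")
rect(c,(H>8)&(H<35)&(S>60)&(V>100),(250,100,400,300),.012,"stand")
rect(c,(H>100)&(H<130)&(S>100),(280,110,400,210),.07,"blue tongue end")
rect(c,(H>100)&(H<130)&(S>100),(280,210,400,300),.07,"blue hook end")
rect(c,(V<85)&(S<90),(280,110,390,170),.069,"black")
E
```

```text
2.15 [ 0.54857363 -0.20394229  0.30076157] [-1.79946842e+02 -4.02855622e-02  9.30849580e+01]
beam wood [ 549.9 -201.3] [197.3  60.3] 2.54 (299, 120, 52, 162)
stand [ 554.9 -200.9] [234.6  70.2] 2.57 (298, 112, 54, 170)
blue tongue end [ 502.3 -203.6] [23.2 23.7] 3.03 (314, 155, 21, 21)
blue hook end [ 604.2 -198.8] [23.5 26.2] 3.01 (313, 239, 22, 19)
black [ 458.2 -204.9] [26.4 44. ] 3.03 (306, 114, 39, 25)
```

View pics/eyews.png

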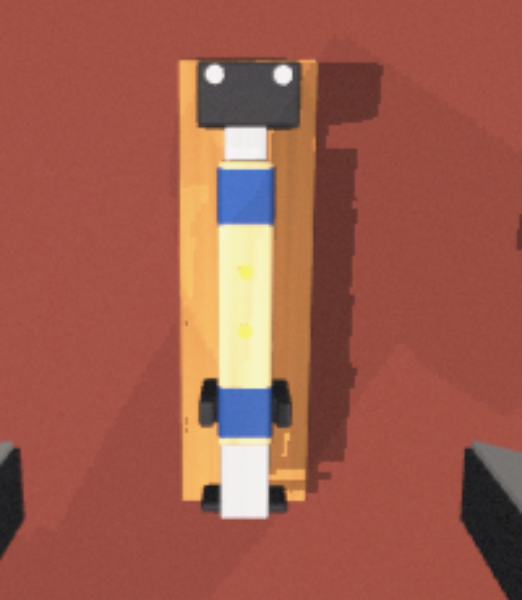

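The wrist view shows the parked bar with its blue ends at bar x ≈ -60 and +68, seen at (245,195) and (245,412) in the crop. The black slot block is at (250,95) and the rest cheeks at (210,402) and (282,402). From this, bar origin ≈ (549,-201) mm with yaw 2.8°. Next I descend and grip at bar x ≈ +15.

Emit:
{"method": "arm_command", "body": {
  "plan": [
    [1,5,1,-40,-0.005],
    [1,5,1,-40,0],
    [1,4,0.7,-40,0],
    [1,0,0,-40,0],
    [1,0,0,-40,0],
    [1,0,0,-30,0],
    [1,0,0,-20,0],
    [1,0,0,-10,0],
    [1,0,0,0,0]
  ]
}}

```text
t: 2.95
ee_pos: [0.5604, -0.1984, 0.0381]
orientation: [-179.7, -0.2, 92.8]
ft_force: [0.2, -0.7, 1.1]
finger_gap: 0.094
```

Emit:
{"method": "arm_command", "body": {
  "plan": [
    [0,0,0,0,0],
    [0,0,0,0,0],
    [0,0,0,0,0],
    [0,0,0,0,0],
    [0,0,0,0,0],
    [0,0,0,0,0],
    [0,0,0,0,0],
    [0,0,0,0,0],
    [0,0,0,0,0]
  ]
}}

```text
t: 3.7
ee_pos: [0.5628, -0.2001, 0.0415]
orientation: [-180.0, 0.0, 92.8]
ft_force: [-0.7, 0.9, 0.6]
finger_gap: 0.0373
```

Emit:
{"method": "arm_command", "body": {
  "plan": [
    [0,0,0,0,0],
    [0,0,0,0,0],
    [0,0,0,0,0],
    [0,0,0,0,0]
  ]
}}

```text
t: 4.03
ee_pos: [0.5628, -0.2004, 0.0414]
orientation: [-180.0, 0.0, 92.8]
ft_force: [-0.3, -1.5, -0.7]
finger_gap: 0.0262
```

Gripped, gap 26.2 mm. Now I lift and tilt against the lip.

Emit:
{"method": "arm_command", "body": {
  "plan": [
    [0,0,0,4,0],
    [0,0,0,4,0],
    [0,0,0,4,0],
    [0,0.5,0,4,0],
    [0,1,0,4,0],
    [0,1,0,4,0],
    [0,1,0.1,4,0],
    [0,1,0.1,4,0],
    [0,0.5,0,2,0],
    [0,0,0,0,0]
  ]
}}

```text
t: 4.87
ee_pos: [0.5687, -0.2, 0.0763]
orientation: [179.9, 0.0, 92.8]
ft_force: [-1.1, 0.8, -5.9]
finger_gap: 0.0262
```

```bash
python3 - <<'E'
from h import *
im=snap("scene","sc1");cv2.imwrite("pics/sc1c.png",cv2.resize(im[220:370,220:370],None,fx=4,fy=4,interpolation=cv2.INTER_CUBIC));print(r.get_obs()["ft_force"],r.get_obs()["wrist_torque"])
E
```

```text
[ 0.21392855 -0.05182546 -4.87253533] [ 0.14666516 -0.11363037 -0.06091696]
```

View pics/sc1c.png

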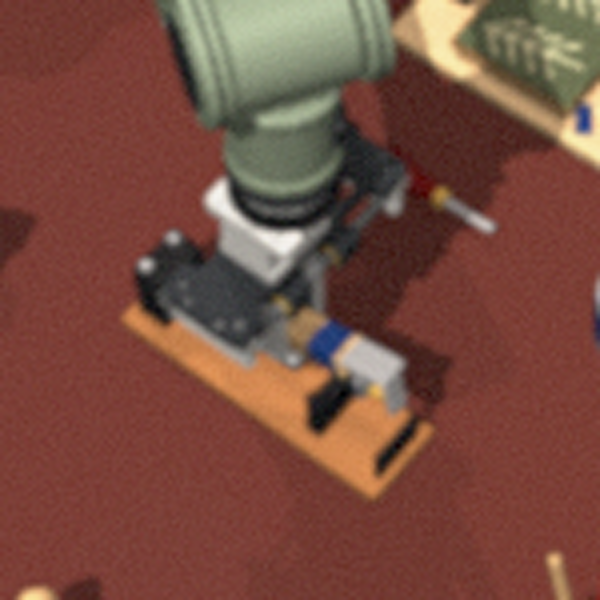

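The scene crop shows the hook end up at (370,370), clear of the post at (330,400) and front lip at (395,445). The wrist feels the lip pulling. I'll check the tilt from the blue hook-end band by casting rays onto the bar's vertical plane.

```bash
cat >> h.py <<'E'
def vray(c,uv,P0,n):
    K,R,t=c;d=np.array([*uv,1.])@np.linalg.inv(K).T@R;C=-R.T@t
    return C+d*(np.dot(P0-C,n)/np.dot(d,n))
def blue(im,box):
    x0,y0,x1,y1=box;h=cv2.cvtColor(im,cv2.COLOR_BGR2HSV)[y0:y1,x0:x1]
    m=cv2.inRange(h,(100,100,40),(130,255,255));n,l,s,ce=cv2.connectedComponentsWithStats(m)
    return [(s[i,4],*np.round(ce[i]+[x0,y0],1)) for i in range(1,n) if s[i,4]>15]
E
python3 - <<'E'
from h import *
c=cam("scene");th=np.radians(2.8);n=np.array([-np.sin(th),np.cos(th),0])
for f in("scene0","sc1"):
    for b in blue(cv2.imread(f"pics/{f}.png"),(240,265,340,340)):
        print(f,b,vray(c,b[1:],np.array([.549,-.2014,0])-.006*n,n)*1000)
cw=cam("wrist");im=snap("wrist","w1")
for b in blue(im,(200,60,450,479)):print("wrist",b,vray(cw,b[1:],np.array([.549,-.2014,0]),n)*1000)
E
```

```text
scene0 (np.int32(51), np.float64(272.5), np.float64(292.8)) [ 500.01128761 -209.80311949   75.70360799]
scene0 (np.int32(59), np.float64(300.8), np.float64(312.3)) [ 602.6383595  -204.7838183    75.95602268]
sc1 (np.int32(52), np.float64(301.6), np.float64(304.9)) [ 605.99396487 -204.61970182  119.37520972]
wrist (np.int32(2806), np.float64(322.3), np.float64(159.4)) [  633.19858429  -197.28200222 -3248.42014381]
wrist (np.int32(1324), np.float64(322.1), np.float64(384.9)) [1037.39806183 -177.51334973 -425.8764147 ]
```

The hook band rose 43 mm against 35 mm at the grip, so the tilt is about 0.2 rad, enough. I draw the bar out along +x, then lift.

Emit:
{"method": "arm_command", "body": {
  "plan": [
    [0,6,0.3,0,0],
    [0,8,0.4,0,0],
    [0,8,0.4,0,0],
    [0,8,0.4,2,0],
    [0,8,0.4,10,0],
    [0,2,0,25,0],
    [0,0,0,30,0],
    [0,0,0,30,0],
    [0,0,0,20,0],
    [0,0,0,0,0]
  ]
}}

```text
t: 5.8
ee_pos: [0.6126, -0.1997, 0.1998]
orientation: [179.3, 0.4, 92.8]
ft_force: [0.0, -0.3, -1.7]
finger_gap: 0.026
```

```bash
python3 - <<'E'
from h import *
im=snap("wrist","w2");o=r.get_obs();print(o["ee_pos"],o["ft_force"],o["wrist_torque"])
c=cam("scene");s=snap("scene","sc2");th=np.radians(2.8);n=np.array([-np.sin(th),np.cos(th),0])
for b in blue(s,(240,215,400,340)):print(b,vray(c,b[1:],np.array([.549,-.2014,0])-.006*n,n)*1000)
cv2.imwrite("pics/sc2c.png",np.hstack([cv2.resize(s[180:330,220:345],None,fx=3.2,fy=3.2,interpolation=cv2.INTER_CUBIC),cv2.resize(im[:,140:500],(360,480))]))
E
```

```text
[ 0.61095465 -0.19902455  0.19639655] [-0.45517442 -0.82737578 -3.74492801] [0.03010725 0.02145532 0.01088933]
(np.int32(64), np.float64(314.1), np.float64(289.9)) [ 647.75084335 -202.57744975  236.61576197]
(np.int32(84), np.float64(379.1), np.float64(307.1)) [ 832.85911625 -193.52414483  346.09595941]
```

View pics/sc2c.png

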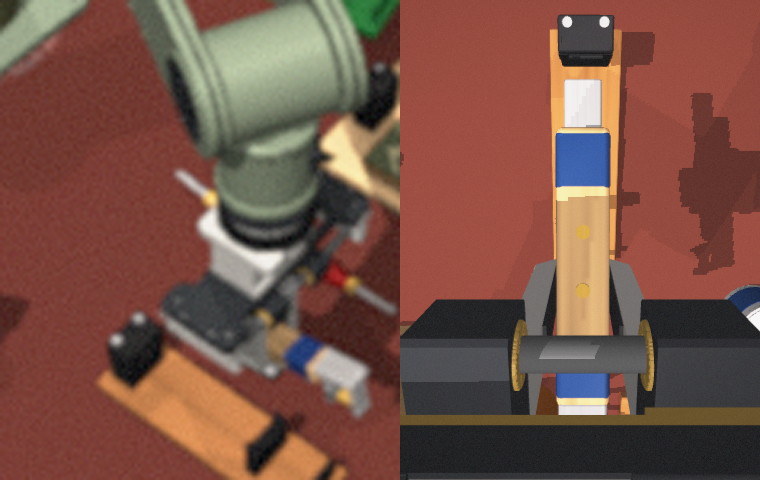

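The bar hangs free and tilted. In the wrist view (right half) the tongue tip is near row 80, the beam end near row 128, and the stand slot is behind. I'll fit the bar's tilt and offset in the tool from these edges in a fresh, settled frame.

```bash
cat > m.py <<'E'
from h import *
from scipy.optimize import least_squares
def bar(name):
    o=r.get_obs();c=cam("wrist");im=snap("wrist",name)
    h=cv2.cvtColor(im,cv2.COLOR_BGR2HSV).astype(int)
    col=slice(316,330)
    H,S,V=[np.median(h[:,col,k],axis=1) for k in range(3)]
    bl=[i for i in range(20,300) if 100<H[i]<130 and S[i]>100]
    b0,b1=bl[0],bl[-1]+1
    wh=[i for i in range(20,b0-2) if S[i]<40 and V[i]>130]
    # blue side edges -> centreline
    row=h[(b0+b1)//2];cc=[j for j in range(230,420) if 100<row[j,0]<130 and row[j,1]>100]
    rt=h[(wh[0]+wh[-1])//2] if wh else None
    tc=[j for j in range(230,420) if rt[j,1]<40 and rt[j,2]>130] if wh else [0]
    print("t",o["t"],"blue rows",b0,b1,"tongue rows",wh[0],wh[-1]+1,"blue cols",cc[0],cc[-1]+1,"tongue cols",tc[0],tc[-1]+1)
    return o,c,im,(wh[0],b0,b1),((cc[0]+cc[-1]+1)/2,(tc[0]+tc[-1]+1)/2)
def fit(o,c,rows,cx,yaw):
    G=np.array(o["ee_pos"])+[0,0,.019];u=np.array([np.cos(yaw),np.sin(yaw),0]);z=np.array([0,0,1.])
    B=np.array([[-.094,-.010],[-.0625,.010]])
    def P(p,q):
        g,f=p;a=(q[:,0]-g);b=q[:,1]-.0004
        return G+np.outer(a*np.cos(f)-b*np.sin(f),u)+np.outer(a*np.sin(f)+b*np.cos(f),z)
    s=least_squares(lambda p:proj(c,P(p,B))[:,1]-np.array(rows[:2]),[.015,.2],x_scale=[.01,.1])
    Q=P(s.x,np.array([[-.094,-.012],[.09,-.025],[0,0]]));print("g,tilt",s.x,"res",s.fun,"blue/wood pred",proj(c,P(s.x,np.array([[-.040,.01]]))),rows[2])
    print("tongue,mouth,origin rel TCP mm",np.round((Q-o["ee_pos"])*1000,1).tolist())
    return s.x,Q
E
python3 - <<'E'
from m import *
o,c,im,rows,cols=bar("w3");yaw=np.radians(o["orientation"][2]-90);print(o["ee_pos"],o["orientation"])
p,Q=fit(o,c,rows,cols,yaw)
print(ray(c,[[cols[0],(rows[1]+rows[2])/2]],o["ee_pos"][2]+.019)*1000, ray(c,[[cols[1],rows[0]+10]],Q[0][2])*1000)
E
```

```text
t 5.9 blue rows 134 186 tongue rows 80 127 blue cols 296 349 tongue cols 304 341
[ 0.60902001 -0.19820427  0.1933304 ] [1.79867760e+02 6.92731956e-02 9.28372696e+01]
g,tilt [0.00983652 0.17867534] res [5.68434189e-14 1.13686838e-13] blue/wood pred [[320.95928254 183.21496207]] 186
tongue,mouth,origin rel TCP mm [[-99.9, -4.9, -11.7], [83.3, 4.1, 8.3], [-9.6, -0.5, 16.9]]
[[ 547.76163091 -200.5144762   212.33040045]] [[ 513.26465534 -202.20865706  181.6733438 ]]
```

```bash
sed -i 's/\[-.0625,.010\]/[-.064,.010]/; s/return o,c,im,(wh\[0\],b0,b1)/return o,c,im,(wh[0],wh[-1]+1,b1)/' m.py
python3 - <<'E'
from m import *
o,c,im,rows,cols=bar("w4");yaw=np.radians(o["orientation"][2]-90);print(o["ee_pos"])
p,Q=fit(o,c,rows,cols,yaw);K=np.array(r.camera_model("wrist")["hand_eye"]);print(K.round(4).tolist())
# stand/jig black opening edge seen by wrist for bias: parked-tongue consistency
cj=list(np.load("pics/wj.npz").values());cs=list(np.load("pics/ws.npz").values())
for n,cc,zz,xs in(("wj",cj,.066,(315,342)),("ws",cs,.069,(313,340))):
    h=cv2.cvtColor(cv2.imread(f"pics/{n}.png"),cv2.COLOR_BGR2HSV)[:,:,2]
    for x in range(*xs,6):
        v=h[110:175,x].astype(int);k=np.where(v<85)[0];print(n,x,k.min()+110,k.max()+111,(ray(cc,[[x,k.max()+111]],zz)*1000).round(1))
E
```

```text
t 5.95 blue rows 134 186 tongue rows 80 127 blue cols 296 349 tongue cols 304 341
[ 0.60761612 -0.19759832  0.19117837]
g,tilt [0.01181958 0.21521831] res [-9.94759830e-13  3.42481599e-12] blue/wood pred [[321.04715632 178.40818193]] 186
tongue,mouth,origin rel TCP mm [[-100.6, -5.0, -15.7], [81.7, 4.0, 10.9], [-11.4, -0.6, 16.1]]
[[1.0, -0.001, 0.0002, 0.0006], [0.0009, 0.9705, 0.2411, -0.0673], [-0.0004, -0.2411, 0.9705, -0.1793], [0.0, 0.0, 0.0, 1.0]]
wj 315 132 156 [[445.3 156.3  66. ]]
wj 321 132 156 [[445.  163.4  66. ]]
wj 327 132 155 [[443.4 170.4  66. ]]
wj 333 132 155 [[443.  177.5  66. ]]
wj 339 132 155 [[442.6 184.6  66. ]]
ws 313 122 139 [[ 473.3 -218.    69. ]]
ws 319 114 138 [[ 471.8 -211.1   69. ]]
ws 325 114 138 [[ 471.4 -204.1   69. ]]
ws 331 114 138 [[ 471.  -197.2   69. ]]
ws 337 123 140 [[ 472.9 -190.1   69. ]]
```

The bar sits in the tool with tilt ≈ 0.21 rad and tongue tip about (-101,-5,-16) mm from the TCP. The jig slot opening is at (443.7,172.2). I move to a pre-insert pose above the jig.

Emit:
{"method": "arm_command", "body": {
  "plan": [
    [0,-2,15,0,0.005],
    [0,-4,30,0,0],
    [0,-5,35,0,0],
    [0,-5,37,0,0],
    [0,-5,37,0,0],
    [0,-5,37,0,0],
    [0,-5,37,-5,0],
    [0,-5,37,-10,0],
    [0,-5,37,-10,0],
    [0,-5,37,-10,0],
    [0,-3,25,-5,0],
    [0,-2,12,-2,0]
  ]
}}

```text
t: 7.0
ee_pos: [0.553, 0.182, 0.1471]
orientation: [-179.6, -0.1, 93.3]
ft_force: [-0.3, 0.2, -3.2]
finger_gap: 0.0258
```

Emit:
{"method": "arm_command", "body": {
  "plan": [
    [0,0,0,-5,0],
    [0,0,0,-10,0],
    [0,0,0,-10,0],
    [0,0,0,-5,0],
    [0,0,0,0,0],
    [0,0,0,0,0],
    [0,0,0,0,0]
  ]
}}

```text
t: 7.58
ee_pos: [0.5574, 0.1772, 0.1207]
orientation: [180.0, 0.0, 93.0]
ft_force: [-0.5, 0.0, -2.9]
finger_gap: 0.026
```

```bash
python3 - <<'E'
from m import *
o,c,im,rows,cols=bar("w5");yaw=np.radians(o["orientation"][2]-90);print(o["ee_pos"],o["orientation"][2])
p,Q=fit(o,c,rows,cols,yaw);print(Q.round(4).tolist())
s=snap("scene","sc5")
cv2.imwrite("pics/w5c.png",np.hstack([cv2.resize(im[20:280,240:400],(369,600)),cv2.resize(s[170:290,300:385],(425,600),interpolation=cv2.INTER_CUBIC)]))
E
```

```text
t 7.5833 blue rows 134 186 tongue rows 79 127 blue cols 296 350 tongue cols 305 342
[0.55744261 0.17717286 0.12071223] 93.02360346004386
g,tilt [0.0117247  0.20507362] res [-5.68434189e-14  1.42108547e-13] blue/wood pred [[321.03036053 178.77580086]] 186
tongue,mouth,origin rel TCP mm [[-100.8, -5.3, -14.7], [81.7, 4.3, 10.1], [-11.4, -0.6, 16.2]]
[[0.4566, 0.1718, 0.106], [0.6391, 0.1815, 0.1308], [0.5461, 0.1766, 0.1369]]
```

View pics/w5c.png

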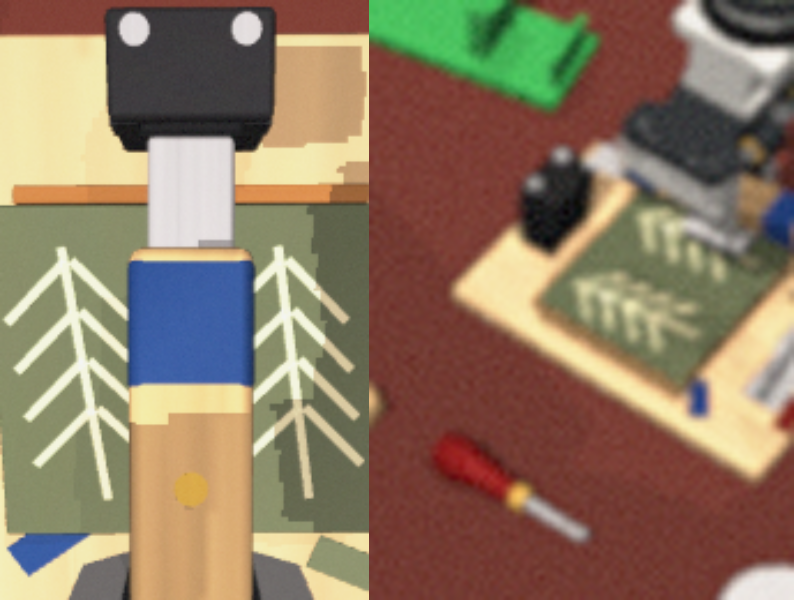

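In the left crop the tongue (centre col 192) lines up with the slot block (centre col 191), about 13 mm in front of it. I descend to slot height.

Emit:
{"method": "arm_command", "body": {
  "plan": [
    [0,0,0,-6,0],
    [0,0,0,-12,0],
    [0,0,0,-12,0],
    [0,0,0,-10,0],
    [0,0,0,-8,0],
    [0,0,0,-4,0],
    [0,0,0,-2.5,0],
    [0,0,0,0,0],
    [0,0,0,0,0]
  ]
}}

```text
t: 8.43
ee_pos: [0.5572, 0.1781, 0.0661]
orientation: [180.0, -0.0, 93.1]
ft_force: [-0.2, -0.0, -3.3]
finger_gap: 0.0256
```

Emit:
{"method": "arm_command", "body": {
  "plan": [
    [0,-4,-0.2,0,0],
    [0,-4,-0.2,0,0],
    [0,-4,-0.2,0,0],
    [0,-4,-0.2,0,0],
    [0,0,0,0,0],
    [0,0,0,0,0]
  ]
}}

```text
t: 8.93
ee_pos: [0.5406, 0.1772, 0.0661]
orientation: [180.0, 0.0, 93.1]
ft_force: [-0.4, 0.0, -2.9]
finger_gap: 0.0257
```

```bash
python3 - <<'E'
from m import *
o,c,im,rows,cols=bar("w6");yaw=np.radians(o["orientation"][2]-90);print(o["ee_pos"],o["ft_force"],o["wrist_torque"])
p,Q=fit(o,c,rows,cols,yaw);print(Q.round(4).tolist())
cv2.imwrite("pics/w6c.png",cv2.resize(im[20:280,240:400],(369,600)))
E
```

```text
t 8.9333 blue rows 134 186 tongue rows 87 127 blue cols 296 350 tongue cols 304 341
[0.54057266 0.17722632 0.06608833] [-0.41912615  0.02321379 -2.86983225] [ 0.09789056  0.00849911 -0.06940978]
g,tilt [0.01317691 0.30425079] res [4.26325641e-14 1.84741111e-13] blue/wood pred [[321.07384572 175.57400618]] 186
tongue,mouth,origin rel TCP mm [[-98.4, -5.3, -24.9], [80.8, 4.4, 17.8], [-12.4, -0.7, 14.7]]
[[0.4422, 0.1719, 0.0411], [0.6214, 0.1816, 0.0839], [0.5281, 0.1766, 0.0808]]
```

View pics/w6c.png

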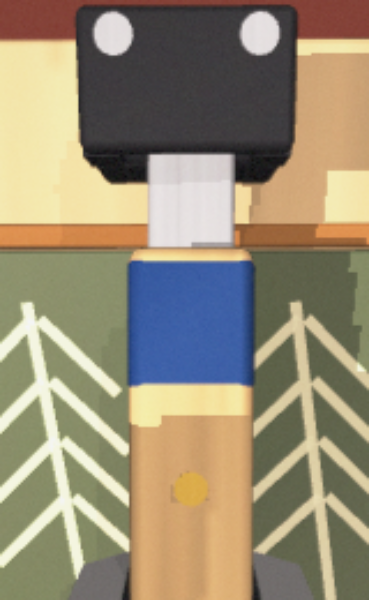

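The tongue tip is now hidden under the lip (edge at crop row 153) with no contact force, so it is entering. I push on in small steps to about 16 mm.

Emit:
{"method": "arm_command", "body": {
  "plan": [
    [0,-3,-0.2,0,0],
    [0,-3,-0.2,0,0],
    [0,-3,-0.1,0,0],
    [0,-2.5,-0.1,0,0],
    [0,0,0,0,0],
    [0,0,0,0,0]
  ]
}}

```text
t: 9.48
ee_pos: [0.5292, 0.1766, 0.0659]
orientation: [-180.0, 0.0, 93.1]
ft_force: [-0.5, 0.4, -3.8]
finger_gap: 0.0253
```

```bash
python3 - <<'E'
from m import *
o,c,im,rows,cols=bar("w7");print(o["ee_pos"],o["ft_force"])
# visible tongue length between lip edge and beam end with known geometry: lip-edge row vs beam end
f=.21;g=.0125;G=np.array(o["ee_pos"])+[0,0,.019]
P=lambda a,b:G+np.array([(a-g)*np.cos(f)-b*np.sin(f),-.005,(a-g)*np.sin(f)+b*np.cos(f)])
print("beam end",P(-.064,.01)*1000,"tongue",P(-.094,-.012)*1000,"mouth",P(.09,-.025)*1000)
H=cv2.cvtColor(im,cv2.COLOR_BGR2HSV)[:,:,2].astype(int)
print([ (x,int(np.where(H[20:140,x]<85)[0].max()+21)) for x in(300,345)], rows)
print("lip edge from wrist (z=.066):",ray(c,[[322,rows[0]]],.066)*1000, "bottom z .059", ray(c,[[322,rows[0]]],.059)*1000)
E
```

```text
t 9.4833 blue rows 134 186 tongue rows 111 127 blue cols 296 350 tongue cols 304 341
[0.52918394 0.17659869 0.06592806] [-0.51480795  0.42430823 -3.76385424]
beam end [452.27997507 171.59868804  78.76118367] tongue [427.52516543 171.59868804  50.99070655] mouth [610.19283243 171.59868804  76.63292623]
[(300, 118), (345, 118)] (111, 127, 186)
lip edge from wrist (z=.066): [[444.89658392 172.4996536   66.        ]] bottom z .059 [[444.22872442 172.45928337  59.        ]]
```

The tongue is about 16 to 17 mm deep and the mouth is about 2 mm short of the eye in x. Now I lower the bar so the tongue sits on the floor and the hook lands on the eye, then release.

Emit:
{"method": "arm_command", "body": {
  "plan": [
    [0,0.2,0,-2,0],
    [0,0.3,0,-2,0],
    [0,0.3,0,-2,0],
    [0,0.5,0,-2,0],
    [0,0.5,0,-2,0],
    [0,0.5,0,-1.5,0],
    [0,0,0,0,0],
    [0,0,0,0,0]
  ]
}}

```text
t: 10.2
ee_pos: [0.5334, 0.1768, 0.0556]
orientation: [179.8, -0.0, 93.1]
ft_force: [1.2, 0.6, 5.4]
finger_gap: 0.0255
```

```bash
python3 - <<'E'
from m import *
o,c,im,rows,cols=bar("w8");print(o["ee_pos"],o["ft_force"],o["wrist_torque"])
E
```

```text
t 10.2 blue rows 132 186 tongue rows 99 125 blue cols 295 351 tongue cols 304 342
[0.53343039 0.17682968 0.05556969] [1.23008146 0.577534   5.41199752] [ 0.06474887  0.05534957 -0.00531957]
```

Emit:
{"method": "arm_command", "body": {
  "plan": [
    [0.2,0,0,0,0],
    [0.5,0,0,0,0],
    [1,0,0,0,0],
    [1,0,0,0,0],
    [1,0,0,0,0],
    [1,0,0,0,0],
    [1,0,0,0,0],
    [1,0,0,0,0],
    [1,0,0,0,0],
    [1,0,0,0,0],
    [1,0,0,0,0]
  ]
}}

```text
t: 11.17
ee_pos: [0.5317, 0.1766, 0.0545]
orientation: [180.0, 0.0, 93.1]
ft_force: [-0.7, -1.0, 0.4]
finger_gap: 0.0888
```

Emit:
{"method": "arm_command", "body": {
  "plan": [
    [1,0,0,15,0],
    [1,0,0,35,0],
    [1,0,0,40,0],
    [0,0,0,40,0],
    [0,0,0,30,0],
    [0,0,0,10,0],
    [0,0,0,0,0],
    [0,0,0,0,0]
  ]
}}

```text
t: 11.83
ee_pos: [0.5313, 0.1765, 0.2237]
orientation: [-180.0, 0.0, 93.1]
ft_force: [0.5, -0.2, -1.0]
finger_gap: 0.0642
```

```bash
python3 - <<'E'
from m import *
o=r.get_obs();print(o["t"],o["ee_pos"],o["ft_force"],o["finger_gap"])
c=cam("wrist");np.savez("pics/w9.npz",*c);im=snap("wrist","w9");s=snap("scene","sc9")
cv2.imwrite("pics/w9c.png",np.hstack([cv2.resize(im[60:420,200:440],(400,600)),cv2.resize(s[175:275,310:410],(400,600)[:1]+(400,)) if 0 else cv2.resize(s[180:280,315:380],(390,600),interpolation=cv2.INTER_CUBIC)]))
E
```

```text
11.8333 [0.53127983 0.17652292 0.22369246] [ 0.4709613  -0.22357957 -1.01452072] 0.064199158038171
```

View pics/w9c.png

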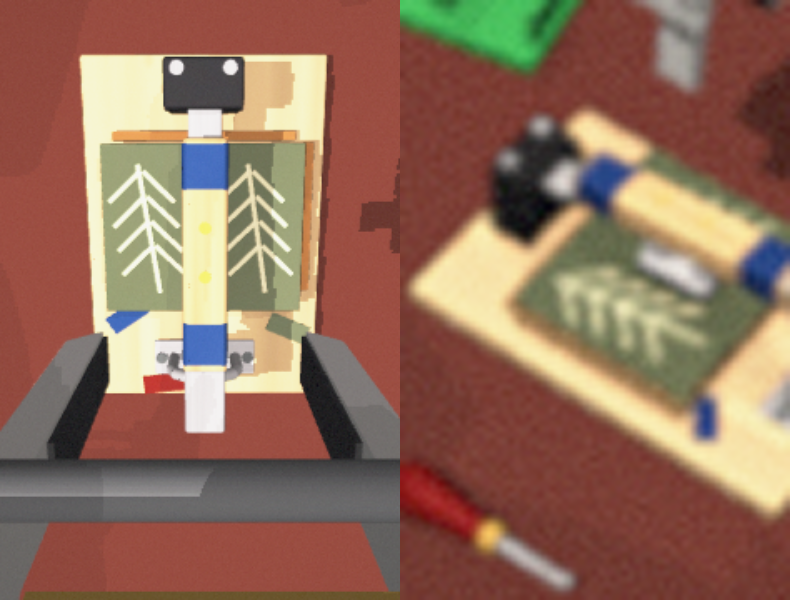

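The bar lies with its tongue in the slot block (205,85) and its thumb plate at (205,402), over the eye at (205,365). The block is in place. I'll compute where the thumb plate and bar ends are.

```bash
python3 - <<'E'
from h import *
c=list(np.load("pics/w9.npz").values());im=cv2.imread("pics/w9.png");h=cv2.cvtColor(im,cv2.COLOR_BGR2HSV)
m=(h[:,:,1]<40)&(h[:,:,2]>190)
rect(c,m,(300,280,350,325),.095,"thumb plate z95");rect(c,m,(300,280,350,325),.085,"z85")
for b in blue(im,(300,130,350,300)):print(b,[ (ray(c,[b[1:]],z)*1000).round(1).tolist() for z in(.08,.09)])
E
```

```text
thumb plate z95 [609.9 176.3] [40.5 32.8] 3.52 (300, 281, 35, 39)
z85 [614.6 176.4] [41.8 33.9] 3.52 (300, 281, 35, 39)
(np.int32(737), np.float64(322.5), np.float64(159.4)) [[[475.5, 174.3, 80.0]], [[475.2, 174.3, 90.0]]]
(np.int32(625), np.float64(322.5), np.float64(266.4)) [[[580.0, 179.9, 80.0]], [[576.5, 179.7, 90.0]]]
```

The thumb plate centre is ≈ (610,181.5) at z ≈ 95, and the bar line agrees with the jig line. I move over it with closed fingers.

Emit:
{"method": "arm_command", "body": {
  "plan": [
    [0,20,1.2,-5,0],
    [0,30,2,-25,0],
    [0,25,1.5,-30,0],
    [0,5.5,0.3,-30,0],
    [0,0,0,-20,0],
    [0,0,0,-9,0],
    [0,0,0,0,0],
    [0,0,0,0,0],
    [0,0,0,0,0]
  ]
}}

```text
t: 12.68
ee_pos: [0.6129, 0.1818, 0.1067]
orientation: [179.9, -0.0, 93.1]
ft_force: [-0.9, 0.2, 0.3]
finger_gap: 0.0006
```

Emit:
{"method": "arm_command", "body": {
  "plan": [
    [0,0,0,-3,0],
    [0,0,0,-3,0],
    [0,0,0,-3,0],
    [0,0,0,-3,0],
    [0,0,0,-3,0],
    [0,0,0,0,0]
  ]
}}

```text
t: 13.18
ee_pos: [0.6125, 0.1817, 0.0909]
orientation: [180.0, -0.0, 93.1]
ft_force: [-1.1, -0.1, 3.5]
finger_gap: 0.0005
```

Contact at about 92 mm. I continue down.

Emit:
{"method": "arm_command", "body": {
  "plan": [
    [0,0,0,-3,0],
    [0,0,0,-3,0],
    [0,0,0,-3,0],
    [0,0,0,-3,0],
    [0,0,0,-2,0],
    [0,0,0,0,0]
  ]
}}

```text
t: 13.68
ee_pos: [0.6136, 0.1819, 0.0785]
orientation: [179.8, -0.0, 93.1]
ft_force: [-0.8, 0.0, 6.5]
finger_gap: 0.0003
```

Emit:
{"method": "arm_command", "body": {
  "plan": [
    [0,0,0,-2,0],
    [0,0,0,-2,0],
    [0,0,0,-2,0],
    [0,0,0,-2,0],
    [0,0,0,-2,0],
    [0,0,0,0,0]
  ]
}}

```text
t: 14.18
ee_pos: [0.6143, 0.182, 0.0692]
orientation: [179.7, -0.0, 93.1]
ft_force: [-0.3, -0.4, 9.0]
finger_gap: 0.0005
```

Emit:
{"method": "arm_command", "body": {
  "plan": [
    [0,0,0,-1.5,0],
    [0,0,0,-1.5,0],
    [0,0,0,-1.5,0],
    [0,0,0,0,0],
    [0,0,0,0,0],
    [0,0,0,0,0]
  ]
}}

```text
t: 14.68
ee_pos: [0.6143, 0.1818, 0.0633]
orientation: [179.7, -0.0, 93.1]
ft_force: [3.4, -0.4, 5.1]
finger_gap: 0.0003
```

The force dropped from 9 to 5 N at 63 mm, which points to a snap. I back off slowly to see where contact ends; latched should be about 78 mm.

Emit:
{"method": "arm_command", "body": {
  "plan": [
    [0,0,0,3,0],
    [0,0,0,3,0],
    [0,0,0,3,0],
    [0,0,0,3,0],
    [0,0,0,1,0],
    [0,0,0,0,0]
  ]
}}

```text
t: 15.18
ee_pos: [0.6117, 0.1816, 0.0749]
orientation: [-180.0, 0.0, 93.1]
ft_force: [2.9, 0.6, 3.5]
finger_gap: 0.0004
```

Emit:
{"method": "arm_command", "body": {
  "plan": [
    [0,0,0,3,0],
    [0,0,0,3,0],
    [0,0,0,2,0],
    [0,0,0,0,0],
    [0,0,0,0,0]
  ]
}}

```text
t: 15.6
ee_pos: [0.611, 0.1815, 0.082]
orientation: [-179.8, 0.0, 93.1]
ft_force: [-1.3, -0.2, 0.4]
finger_gap: 0.0004
```

Emit:
{"method": "arm_command", "body": {
  "plan": [
    [0,0,0,10,0],
    [0,-10,0,30,0],
    [0,-25,-1,35,0],
    [0,-30,-2,35,0],
    [0,-15,-1,30,0],
    [0,0,0,10,0],
    [0,0,0,0,0],
    [0,0,0,0,0],
    [0,0,0,0,0]
  ]
}}

```text
t: 16.35
ee_pos: [0.5354, 0.1775, 0.2263]
orientation: [-179.8, 0.0, 93.1]
ft_force: [0.8, -0.3, -0.1]
finger_gap: 0.0004
```

```bash
python3 - <<'E'
from m import *
o=r.get_obs();print(o["t"],o["ee_pos"],o["ft_force"])
c=cam("wrist");im=snap("wrist","w10");t=snap("top","top10")
for b in blue(im,(290,60,350,330)):print("blue",b,[(ray(c,[b[1:]],z)*1000).round(1).tolist() for z in(.076,.09)])
h=cv2.cvtColor(im,cv2.COLOR_BGR2HSV);H,S,V=cv2.split(h)
m=(S<40)&(V>170)
for z in(.078,.095):rect(c,m,(306,230,340,335),z,f"thumb {z}")
rect(c,(H>25)&(H<45)&(V<190)&(S>50),(240,100,320,300),.034,"block left half")
c2=cam("top")
for n in("top0","top10"):
    h=cv2.cvtColor(cv2.imread(f"pics/{n}.png"),cv2.COLOR_BGR2HSV);k=(h[:,:,0]>25)&(h[:,:,0]<45)&(h[:,:,2]<150)&(h[:,:,2]>60)
    rect(c2,k,(205,170,290,240),.034,n+" block")
cv2.imwrite("pics/w10c.png",np.hstack([cv2.resize(im[80:340,230:410],(415,600)),cv2.resize(t[150:260,205:275],(382,600),interpolation=cv2.INTER_CUBIC)]))
E
```

```text
16.35 [0.53538229 0.1775262  0.22627099] [ 0.78793495 -0.32688037 -0.14499227]
blue (np.int32(710), np.float64(322.0), np.float64(154.5)) [[[475.0, 174.5, 76.0]], [[474.7, 174.6, 90.0]]]
blue (np.int32(331), np.float64(322.0), np.float64(254.3)) [[[573.2, 179.7, 76.0]], [[568.8, 179.5, 90.0]]]
thumb 0.078 [580.6 164.7] [0.9 2.3] 30.65 (306, 261, 3, 2)
thumb 0.095 [574.8 165.3] [0.9 2.2] 30.65 (306, 261, 3, 2)
block left half [520.1 136.3] [108.2  51.1] 3.03 (260, 143, 49, 100)
top0 block [513.1 173.3] [109.  128.9] 3.67 (217, 182, 56, 49)
top10 block [514.4 137.4] [108.1  56. ] 1.37 (248, 183, 25, 47)
```

View pics/w10c.png

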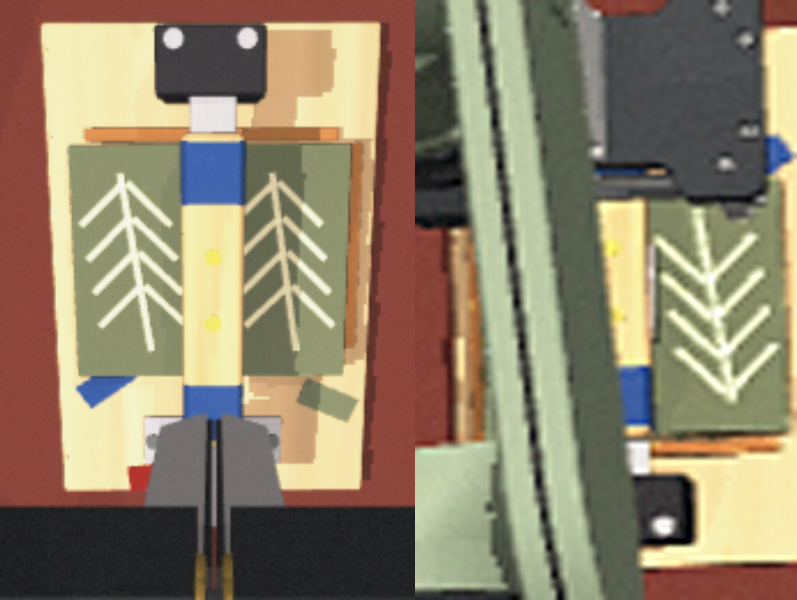

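The tongue is in the slot block (213,100) and the bar sits straight over the block. The fingers hide the hook. Contact ended between 75 and 82 mm, as it should when latched. I move aside and open for a clear check from the scene and top cameras.

Emit:
{"method": "arm_command", "body": {
  "plan": [
    [1,-10,0,10,0],
    [1,-10,20,10,0],
    [1,-10,38,5,0],
    [1,-10,38,0,0],
    [1,-10,38,0,0],
    [1,-5,38,0,0],
    [1,0,38,0,0],
    [1,0,20,0,0],
    [1,0,10,0,0],
    [1,0,0,0,0],
    [1,0,0,0,0]
  ]
}}

```text
t: 17.37
ee_pos: [0.4808, 0.417, 0.2518]
orientation: [-179.9, 0.1, 93.1]
ft_force: [1.0, -0.4, 1.1]
finger_gap: 0.0705
```

```bash
python3 - <<'E'
from m import *
o=r.get_obs();print(o["t"],o["ee_pos"],o["ft_force"])
t=snap("top","top11");s=snap("scene","sc11");c2=cam("top");cs=cam("scene")
for n in("top0","top11"):
    h=cv2.cvtColor(cv2.imread(f"pics/{n}.png"),cv2.COLOR_BGR2HSV);k=(h[:,:,0]>25)&(h[:,:,0]<45)&(h[:,:,2]<150)&(h[:,:,2]>60)
    rect(c2,k,(249,175,290,240),.034,n+" block right part")
th=np.radians(3.15);n=np.array([-np.sin(th),np.cos(th),0]);O=np.array([.522,.1765,0])-.006*n
for f in("sc9","sc11"):
    for b in blue(cv2.imread(f"pics/{f}.png"),(310,180,420,290)):print(f,b,(vray(cs,b[1:],O,n)*1000).round(1))
cv2.imwrite("pics/f11.png",np.hstack([cv2.resize(t[145:265,205:285],(400,600),interpolation=cv2.INTER_CUBIC),cv2.resize(s[185:275,325:385+25],(400,424),interpolation=cv2.INTER_CUBIC) if 0 else cv2.resize(s[190:270,335:388],(398,600),interpolation=cv2.INTER_CUBIC)]))
E
```

```text
17.3667 [0.48075967 0.41698762 0.25177584] [ 0.95901234 -0.44557098  1.14498922]
top0 block right part [515.6 136.2] [110.5  53.7] 1.36 (249, 182, 24, 48)
top11 block right part [515.6 136.2] [110.5  53.7] 1.36 (249, 182, 24, 48)
sc9 (np.int32(33), np.float64(348.1), np.float64(209.9)) [471.4 167.7  78.8]
sc9 (np.int32(40), np.float64(375.5), np.float64(223.9)) [574.  173.4  87.6]
sc11 (np.int32(33), np.float64(347.8), np.float64(210.2)) [470.4 167.6  76.6]
sc11 (np.int32(42), np.float64(375.1), np.float64(225.8)) [573.6 173.3  77.9]
```

View pics/f11.png

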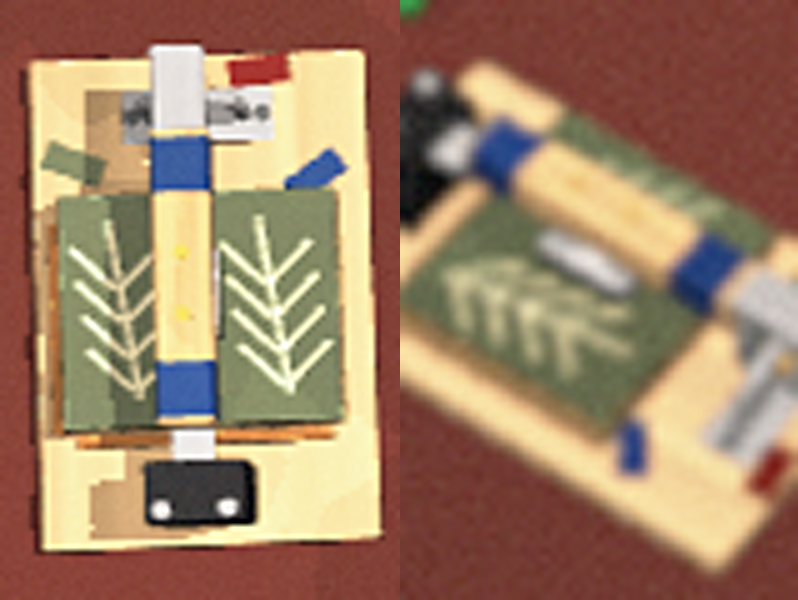

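The bar is now level: its blue bands are at 76.6 and 77.9 mm, against 78.8 and 87.6 mm before the push. The hook spans the eye, the tongue is in the slot, and the block has not moved. I hand in.

```bash
python3 -c "
from station import r
print(r.finish_job())"
```

```text
the job is handed in; nothing more can be done
None
```

I clamped the lino block with the smaller bar, the one parked on the wooden stand, and handed the job in at about 17.4 s. No verdict was reported.

**What I did:** I gripped the bar near its middle and tilted it about 0.2 rad against the stand's lip. I drew it out and slid the tongue about 16 mm into the jig's slot. Then I lowered the hook onto the eye, released the bar and pushed the thumb plate down with closed fingers.

**Last checks:**
- **Gate:** the push force rose to 9 N, then dropped to 5 N by 63 mm. On backing off, contact ended between 75 and 82 mm, which fits a latched plate at 78 mm. I inferred the snap from this because no camera view showed the gate itself.
- **Level:** the bar's tilt is about 0.01 rad, down from about 0.09 rad before the push.
- **Foot:** I did not measure how far it is pressed in.
- **Block:** its visible outline in the top camera is the same as at the start, to the pixel.
- **Other things on the bench:** the arm stayed well clear of them, but I did not measure them afterwards.
- **Gripper:** it is clear of everything.

**Disagreements:** the top and wrist cameras differed by about 4 to 5 mm in x. I used the wrist camera throughout. Estimates of the tilt in the grip ranged from 0.18 to 0.25 rad, and one fit with the tongue already partly hidden under the lip gave 0.30, which I ignored.

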